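Third hand for the gate's catch block

TASK

The charging cubby's little gate needs its magnetic catch fitted. Stand the pine catch block upright on the narrow white sill, magnet towards the open gateway (the robot's side), flush with the sill's front and back edges and with its side flat against the latch post, and keep it gently pressed sideways against that post with a steady push of about 10 newtons (never a shove) so that I can drive the screws through the post. Finish while still holding it there; leave the gate open and all the other things where they are.

Things in the scene. Friction and masses are not known exactly. Their poses are not given: they have to be found in the camera images.
- catch_block: loose upright pine block, 24 (x) by 40 (y) by 96 mm tall (z), 60 to 115 g; origin centre of underside. Its front (-x) face carries a brown magnetic catch 26 mm wide, 5 mm proud, 12 to 40 mm above the foot; above that front and back are bare. Starts standing on the console right of the cubby, front within 0.5 rad of facing the robot (-x)
- cubby: fixed open-topped cubby: pine shelf 18 mm thick, white cheeks, back and posts, tops at most 140 mm up. Origin on the console at mid-front, on the line through both post centres; x into the cubby, y left. Opening 380 mm wide (y -190 to 190). Narrow white sill across it: 24 mm deep (x -3 to 21 mm), top 52 mm above the console
- latch_post: right-hand (-y) front post, rigid painted wood, 48 mm deep (cubby x -24 to 24) and 36 mm wide; origin centre of its foot, 18 mm above the console; top 140 mm above the console. Its inner face, facing cubby +y, lies at cubby y = -190 mm: the block's -y side goes against it. Two brass screws are started in its outer face
- seat (a point): point on the sill's top where the middle of the block's foot belongs: cubby x = 9 mm, y = -170 mm, 52 mm above the console (20 mm from the post's inner face); axes as the cubby's
- gate (a joint): hinge of the white gate on the left post, rad: 0 closed, up to 2.95 swung wide open towards the robot and left; it stands open at 2.3 to 2.75 and swings with light friction
- gate_end (a point): free end of the gate (374 mm from its hinge, top 134 mm above the console), 80 mm above the console
- tablet: purple kids' tablet lying in the cubby, 125 x 190 x 14 mm, origin centre of underside
- bike_key: chrome bike key lying in the cubby, 66 mm long, 4 mm thick, origin near its middle
- ball_center (a point): centre of the orange rubber ball in the cubby, 50 mm across
- mug: blue mug in the cubby, 74 mm across, 85 mm tall, origin centre of underside
- phone_stand: walnut phone stand in the cubby, 75 x 70 mm, about 95 mm tall, origin centre of underside
- screwdriver: red-handled screwdriver lying on the console to the right, 190 mm long, origin near its middle
- screw_dish: small steel dish of screws on the console to the right, 72 mm across, 22 mm tall, origin centre of underside
- catch_face (a point): middle of the magnetic catch's face on the block's front: 17 mm in front (block -x) of the block's centre line, 26 mm above its foot
There are look-alikes about, which are no part of the job. Of the things like the catch_block, leave any that is red; of the rest the larger one is meant.

How it is judged:
By the outcome, as a careful person would: the job done as asked, in the order asked, and still so for the second after the job is handed in, while the arm keeps its last pose, push and grip.
It also fails if it takes over 48 s, if anything falls off the work surface, if the arm or the gripper's body presses on something with over 40 N, if the wrist force passes 120 N, or if a joint passes its speed limit or range.

ROBOT

A 6-joint arm with a two-finger parallel gripper is mounted at the origin on the work surface. World frame = base frame: x ahead of the robot, y to its left, z up, the work surface at z = 0. Lengths are in mm, angles in degrees, forces in N, time in s.
With the tool pointing down it reaches from about 325 to 775 mm from the base axis. Payload 5.5 kg.
Tool frame: the origin (TCP) lies midway between the tips of the shut fingers; the grasp point (between the pads) lies 19 mm behind it (robot.grasp_offset is the distance from the TCP to the grasp point, in mm); z points along the fingers, y is the line along which they close (so a half turn about z gives the same grasp; the last joint's range is limited). The gripper opens to 88 mm and grips with 3 to 60 N. Pads are 20 mm wide; open, the fingers measure 115 mm over their backs; the gripper's body (75 mm by 178 mm) begins 61 mm behind the grasp point.
Start: joints at [69.918, 5.22, 70.514, -0, 104.267, -3.249], TCP at [173.759, 574.303, 222.631] pointing down, gripper open.
Joint ranges: [-164.24, 164.24], [-49.07, 125.15], [9.68, 141.18], [-86.29, 266.29], [3.28, 154.24], [-151.56, 151.56]. Speed limits (degrees/s): [147.25, 147.25, 172.46, 180, 180, 180].

INTERFACE

Orientations are given as a 3x3 rotation matrix whose columns are the frame's x, y, z axes.
In Python, from workcell import telemetry, cams, close_job, models, robot gives the robot as it stands.
- The arm moves only by the shell command python3 -m pendant 'ROWS'. ROWS is a JSON object of lists of equal length, an entry for each row: "slide": the shift along the tool's x, y, z in mm, a list of three; "delta_rot": the turn, a rotation vector about the tool's x, y, z in degrees, a list of three; "grip": the opening, from -1 (shut) to 1 (fully open). In form: {"slide": [[dx, dy, dz], ...], "delta_rot": [[wx, wy, wz], ...], "grip": [grip, ...]}. A call has 1 to 10 rows; each row shifts and turns the commanded pose from where the row before left it, along the tool's axes as they then stand; what a row does not reach is not made up. A row lasts 1/8 s, in which the tool goes at most 62.5 mm and 10.7 degrees, less where a joint would pass 70% of its speed; a pose out of reach is approached as far as the arm can. A call is refused whole if a number of a shift passes 62.5 or a number of a turn 10.7, either way. A call with a gripper value outside its range is refused whole. The fingers move at their own pace and stop on an object; the grip force is fixed at half the most. Time passes only in rows, so rows that do not move let the fingers close. It gives the time, the measured TCP pose, the force, the opening and the grip force at its end, in the units of the state.
- telemetry.get_state(): the state, without advancing time (a new reading comes with each control period).
- cams.get_image(name): name is "scene" or "top"; returns a dict with "color" (480x640x3 uint8, red, green, blue), "range_z" (480x640 float32, mm along the optical axis (not along the pixel's ray), 0 where there is no reading), "fx", "fy", "cx", "cy" (pixels), "R" (3x3) and "t" (3): a world point X has camera coordinates R X + t. Camera axes: x right, y down, z forward; pixel columns grow to the right and rows downward; lengths in mm; the calibration is good to about 2 mm. A picture is of the moment at which its call begins.
- close_job(): hands the job in; it is judged then, once.
Trained networks look in a picture, given as the dict that the camera call returned (one of the last four; its "shot" number tells which), for a name from the list of things; names that differ only in an ending like _2 or _b are one class to them, and where a whole thing is asked for, a point or a joint stands for the part that bears it (a point fixed in the world has none). Each returns a list of dicts, best first, with "score" (0 to 1); they miss things now and then, are a little off and sometimes report something else, mostly with a low value. They report only what shows in the picture. A call takes as long as a camera call. They do not tell look-alikes from the thing itself.
- models.spot_in(picture, thing): "box" ([left, top, right, bottom] in pixels, round what is visible of it).
- models.cut_out(picture, thing): "region" (480x640 bool, what is visible of it) and "box" ([left, top, right, bottom] in pixels, round what is visible of it).
- models.landmark_of(picture, thing): "pixel" ([column, row] in pixels: a listed point, or the origin of a listed thing).
The state is a dict: "t": time; "qpos": joint angles; "qd": joint speeds; "effort": joint torques, N m; "eef_pos": TCP position; "eef_rot": TCP orientation; "contact_force": force on the tool from outside, world axes, zero at the start; "wrist_torque": the same for the moment, N m; "grip_width": finger opening in mm; "grasp_force": force on a finger pad.
Only numpy, scipy, OpenCV 4.12 (cv2) and the standard library are available. Lean on these libraries where they do the work, as an engineer would, in place of code of your own. Each camera call takes 0.05 s, during which the arm holds its last target. There are 200 camera calls.

## Working session

There is one attempt and no reset: what is moved stays moved. The work goes in short steps, Python scripts to look and compute and a shell command to move; the robot and the scene stay as the last step left them, time stands still between calls to the robot, and variables do not carry over. Pictures are saved under pics/ and viewed, at most 10 in all, crops included, and the job is handed in when it is done.

```bash
mkdir -p pics; ls; cat > h.py <<'E'
import numpy as np, cv2
from workcell import telemetry, cams, models, robot
def back(p,u,v,z=None,h=None):
    R=np.array(p['R']);t=np.array(p['t'])
    d=np.array([(u-p['cx'])/p['fx'],(v-p['cy'])/p['fy'],1.])
    c=-R.T@t; w=R.T@d
    if h is not None: return c+w*(h-c[2])/w[2]
    if z is None: z=p['range_z'][int(round(v)),int(round(u))]
    return c+w*z
def proj(p,X):
    c=np.array(p['R'])@np.array(X,float)+np.array(p['t'])
    return np.array([p['fx']*c[0]/c[2]+p['cx'],p['fy']*c[1]/c[2]+p['cy']])
def cloud(p,m):
    v,u=np.nonzero(m&(p['range_z']>0)); z=p['range_z'][v,u]
    c=np.stack([(u-p['cx'])/p['fx']*z,(v-p['cy'])/p['fy']*z,z],1)
    return (c-np.array(p['t']))@np.array(p['R'])
def save(p,n,crop=None,s=1):
    im=p['color'][:,:,::-1]
    if crop: im=im[crop[1]:crop[3],crop[0]:crop[2]]
    cv2.imwrite('pics/'+n,cv2.resize(im,None,fx=s,fy=s,interpolation=cv2.INTER_CUBIC))
E
python3 - <<'E'
from h import *
np.set_printoptions(precision=1,suppress=True)
for n in('scene','top'):
    p=cams.get_image(n);save(p,n+'.png');print(n,-np.array(p['R']).T@p['t'])
    for k in('catch_block','cubby','latch_post','seat','gate_end','screwdriver','screw_dish','catch_face'):
        try:
            for r in models.landmark_of(p,k)[:4]:
                print(k,round(r['score'],2),np.array(r['pixel']),back(p,*r['pixel']))
        except Exception as e: print(k,e)
E
```

```text
pics
scene [1178.2 -228.8 1040.1]
catch_block 0.88 [180.6 267.4] [ 495.  -381.    34.1]
catch_block 0.78 [151.8 283.8] [ 509.4 -450.3   18.5]
catch_block 0.69 [213.3 256. ] [ 479.3 -306.9   25.5]
cubby 0.88 [419.  242.8] [585.7 146.9  44.4]
latch_post 0.67 [481.4 308.5] [784.7 202.4  65.4]
latch_post 0.65 [337.7 261.6] [616.  -53.6  99.6]
latch_post 0.33 [480.9 253. ] [660.3 258.6  65.1]
seat 0.89 [351.8 253.4] [576.   -8.8  52.6]
gate_end 0.64 [416.7 244.1] [586.4 141.4  42.5]
gate_end 0.56 [546.1  99.8] [330.6 565.4 139.6]
screwdriver 0.66 [152.  338.4] [ 642.2 -462.6   19.8]
screw_dish 0.66 [221.  341.9] [ 685.7 -326.5   11.9]
screw_dish 0.51 [482.5 251.4] [661.1 260.2  72. ]
catch_face 0.84 [181.6 257.2] [ 499.  -369.1   77.2]
catch_face 0.68 [144.9 278.8] [ 501.  -460.8   31.6]
catch_face 0.62 [221.8 247.5] [ 460.2 -284.5   23.4]
top [ 425.3  -69.2 1128.2]
catch_block 0.91 [440.2 317. ] [ 452.1 -289.1   72.3]
catch_block 0.76 [476.1 304.8] [ 476.  -362.1   55.4]
catch_block 0.6 [511.6 296.7] [ 494.  -442.7   20.1]
cubby 0.6 [216.1 259.4] [562.8 142.1  46.8]
latch_post 0.85 [311.9 259.4] [551.3 -48.3 142.7]
seat 0.74 [291.7 249.1] [583.3  -6.6  50.8]
seat 0.45 [313.6 257.9] [554.5 -51.3 138.8]
screwdriver 0.71 [517.4 227.8] [ 633.8 -462.9   16.8]
screw_dish 0.8 [449.9 203.9] [ 684.4 -328.9   11.2]
catch_face 0.87 [478.9 310.4] [ 466.1 -372.3   36.3]
catch_face 0.82 [521.6 293.2] [ 497.6 -444.9   70.8]
catch_face 0.6 [436.6 310.8] [ 464.7 -288.8   42. ]
```

View pics/scene.png

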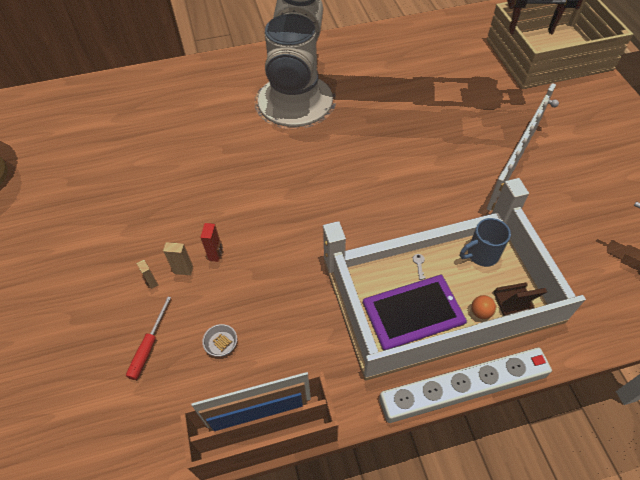

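View pics/top.png

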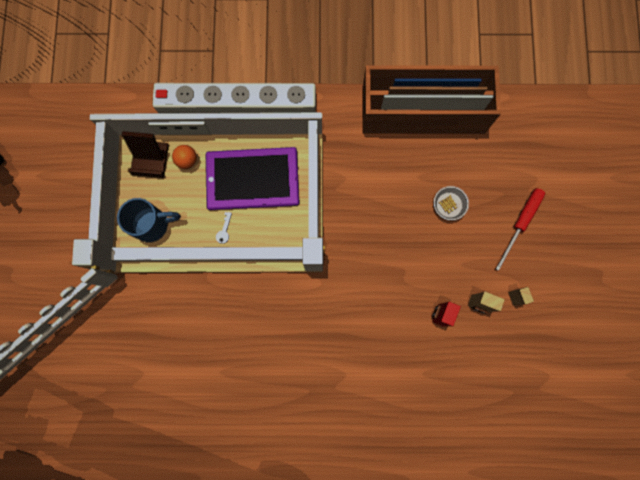

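The scene view holds three similar blocks: red at (210,242), mid-size pine at (178,258) and small pine at (147,274). The larger non-red pine one at (178,258) in scene, (487,302) in top, is the one meant. I'll confirm it in a crop and measure it along with the posts and sill.

```bash
python3 - <<'E'
from h import *
np.set_printoptions(precision=1,suppress=True)
s=cams.get_image('scene');t=cams.get_image('top')
big=np.zeros((480*1,1),np.uint8)
a=cv2.resize(s['color'][210:300,130:240,::-1],(440,360),interpolation=cv2.INTER_CUBIC)
b=cv2.resize(t['color'][270:342,420:550,::-1],(650,360),interpolation=cv2.INTER_CUBIC)
cv2.imwrite('pics/crop.png',cv2.resize(np.hstack([a,b]),(798,264)))
A=np.ones((480,640),bool)
for n,p in(('scene',s),('top',t)):
    C=cloud(p,A); col=p['color'][(p['range_z']>0)]
    red=(col[:,0].astype(int)>2.2*col[:,1])
    def rect(lo,hi,nm,extra=None):
        k=np.all((C>lo)&(C<hi),1)
        if extra is not None:k&=extra
        q=C[k]
        if len(q)<5: print(n,nm,len(q));return
        r=cv2.minAreaRect(q[:,:2].astype(np.float32)); print(n,nm,len(q),'zmed',np.median(q[:,2]),'rect',np.array(r[0]),np.array(r[1]),round(r[2],1),'mean',q.mean(0))
    rect([430,-430,88],[540,-330,105],'block top')
    rect([430,-530,30],[560,-425,105],'small')
    rect([430,-330,60],[540,-240,115],'red')
    rect([500,-110,132],[620,0,150],'post R top')
    rect([550,280,132],[750,420,150],'post L top')
    rect([540,-120,45],[680,370,58],'sill')
E
```

```text
scene block top 230 zmed 96.43895791857248 rect [ 483.2 -380.2] [42.6 26.8] 65.3 mean [ 484.6 -379.9   95.8]
scene small 201 zmed 68.74756339249075 rect [ 495.  -454.5] [32.5 21.1] 18.1 mean [ 500.6 -451.3   60.3]
scene red 337 zmed 93.85525307226732 rect [ 459.5 -302.8] [25.  43.3] 68.2 mean [ 464.8 -302.3   87.6]
scene post R top 381 zmed 140.93567486795882 rect [568.7 -47.8] [50.8 36.8] 1.9 mean [571.  -48.5 140.5]
scene post L top 287 zmed 141.08715320447374 rect [569.8 367.1] [37.9 39.5] 89.7 mean [571.4 365.4 140.5]
scene sill 1988 zmed 53.06375054316297 rect [613.6 148.6] [137.7 427.1] 1.3 mean [588.  165.9  52.7]
top block top 299 zmed 95.06410819047282 rect [ 481.  -380.3] [39.7 24.2] 66.8 mean [ 480.8 -379.9   95. ]
top small 262 zmed 68.37425727516145 rect [ 493.3 -452.7] [29.5 19.7] 18.4 mean [ 492.6 -449.8   61.5]
top red 374 zmed 94.5284292162781 rect [ 458.  -303.3] [24.6 40.3] 67.6 mean [ 457.5 -300.9   90.8]
top post R top 532 zmed 139.10938846326545 rect [567.2 -47.3] [47.9 34.5] 0.3 mean [567.  -47.6 139.1]
top post L top 430 zmed 138.70454321840657 rect [569.3 367.1] [38.  38.2] 0.8 mean [568.9 366.  138.5]
top sill 2715 zmed 51.00947100129533 rect [600.1 148.7] [430.6 139.6] 87.4 mean [580.6 178.4  51. ]
```

View pics/crop.png

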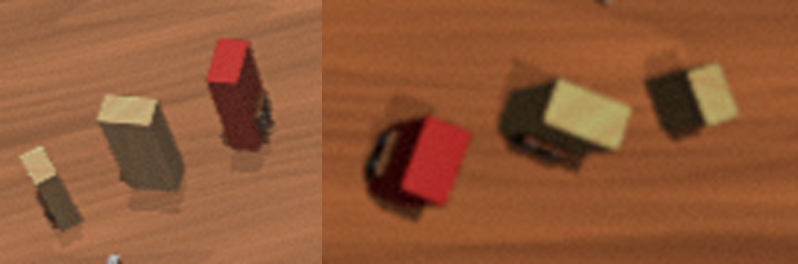

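The crop confirms it: the left panel's middle block (scene (178,258)) is bare pine and larger than the pine one on its left. The top view shows its magnet on the side facing the robot. Block centre is about (482,-380) with yaw about -24°. Next I'll work out the sill and post geometry and the tool moves.

```bash
cat >> h.py <<'E'
def plan(xyz,closing):
    """slides/turn (tool axes) to bring grasp pose: TCP xyz, tool down, tool y along closing (yaw deg)"""
    from scipy.spatial.transform import Rotation as Ro
    s=telemetry.get_state();R0=np.array(s['eef_rot']);p=np.array(s['eef_pos'])
    print('tcp',p.round(1),'q',np.round(s['qpos'],1),'t',s['t']);print(R0.round(3))
    for k in(0,180):
        a=np.radians(closing+k);y=np.array([np.cos(a),np.sin(a),0]);z=np.array([0,0,-1.])
        R=np.stack([np.cross(y,z),y,z],1)
        print('slide',(R0.T@(np.array(xyz)-p)).round(1),'rotvec',Ro.from_matrix(R0.T@R).as_rotvec(degrees=True).round(1))
E
python3 - <<'E'
from h import *
np.set_printoptions(precision=1,suppress=True)
A=np.ones((480,640),bool)
for n in('scene','top'):
    p=cams.get_image(n);C=cloud(p,A)
    for y0 in(-20,20,60,120,200,280):
        k=(abs(C[:,2]-52)<4)&(abs(C[:,1]-y0)<12)&(C[:,0]>545)&(C[:,0]<610);print(n,y0,k.sum(),np.percentile(C[k,0],[2,50,98]) if k.sum() else '')
    k=(C[:,2]>70)&(C[:,2]<142)&(abs(C[:,0]-568)<20)&(abs(C[:,1]+35)<30);print('post y',np.percentile(C[k,1],[2,98]))
plan([482,-380,200],-24)
E
```

```text
scene -20 70 [565.5 579.5 589.3]
scene 20 98 [564.8 578.8 589. ]
scene 60 110 [564.1 578.2 589.1]
scene 120 98 [563.1 575.8 588.9]
scene 200 93 [563.  577.  587.6]
scene 280 89 [562.1 575.7 606.2]
post y [-64.9 -30.2]
top -20 101 [565.1 577.1 587.4]
top 20 145 [563.7 575.4 587.4]
top 60 140 [563.5 576.3 587.4]
top 120 140 [563.1 574.7 585.7]
top 200 132 [562.8 573.  585. ]
top 280 143 [562.4 574.3 603.8]
post y [-64.5 -30.2]
tcp [173.8 574.3 222.6] q [ 69.9   5.2  70.5  -0.  104.3  -3.2] t 1.1
[[-1.   0.3  0. ]
 [ 0.3  1.  -0. ]
 [-0.  -0.  -1. ]]
slide [-571.4 -824.1   22.7] rotvec [ 0.   0.  97.2]
slide [-571.4 -824.1   22.7] rotvec [ -0.    0.  -82.8]
```

```bash
python3 -m pendant '{"slide":[[-40.6,-32,0],[-40.6,-32,0],[-40.6,-32,0],[-40.6,-32,0],[-40.6,-32,0],[-40.6,-32,0],[-40.6,-32,0],[-40.6,-32,0],[-40.6,-32,0],[-40.6,-32,0]],"delta_rot":[[0,0,0],[0,0,0],[0,0,0],[0,0,0],[0,0,0],[0,0,0],[0,0,0],[0,0,0],[0,0,0],[0,0,0]],"grip":[1,1,1,1,1,1,1,1,1,1]}' 
python3 -m pendant '{"slide":[[-16.5,-50.4,0],[-16.5,-50.4,0],[-16.5,-50.4,0],[-16.5,-50.4,0],[-16.5,-50.4,0],[-16.5,-50.4,0],[-16.5,-50.4,0],[-16.5,-50.4,0],[-16.5,-50.4,0],[-16.5,-50.4,0]],"delta_rot":[[0,0,0],[0,0,0],[0,0,0],[0,0,0],[0,0,0],[0,0,0],[0,0,0],[0,0,0],[0,0,0],[0,0,0]],"grip":[1,1,1,1,1,1,1,1,1,1]}' 
python3 -m pendant '{"slide":[[0,0,0],[0,0,0],[0,0,0],[0,0,0],[0,0,0],[0,0,0],[0,0,0],[0,0,0],[0,0,0],[0,0,0]],"delta_rot":[[0,0,9.7],[0,0,9.7],[0,0,9.7],[0,0,9.7],[0,0,9.7],[0,0,9.7],[0,0,9.7],[0,0,9.7],[0,0,9.7],[0,0,9.7]],"grip":[1,1,1,1,1,1,1,1,1,1]}'
python3 - <<'E'
from h import *
plan([482,-380,200],-24)
E
```

```text
t: 2.35
eef_pos: [470.5, 148.9, 222.9]
eef_rot: [[-0.957, 0.29, 0.001], [0.29, 0.957, 0.0], [-0.001, 0.001, -1.0]]
contact_force: [0.2, 0.4, -0.3]
grip_width: 87.9
grasp_force: 0.0
t: 3.6
eef_pos: [481.5, -381.5, 222.7]
eef_rot: [[-0.957, 0.29, 0.0], [0.29, 0.957, -0.0], [-0.0, -0.0, -1.0]]
contact_force: [0.2, 0.5, 0.6]
grip_width: 88.1
grasp_force: 0.0
t: 4.85
eef_pos: [481.7, -379.7, 222.6]
eef_rot: [[0.409, 0.912, 0.0], [0.912, -0.409, 0.0], [0.0, 0.0, -1.0]]
contact_force: [0.7, 0.2, -0.1]
grip_width: 87.2
grasp_force: 0.0
tcp [ 481.7 -379.7  222.6] q [-41.4   7.3  68.3   0.  104.4 -17.3] t 4.85
[[ 0.409  0.912  0.   ]
 [ 0.912 -0.409  0.   ]
 [ 0.     0.    -1.   ]]
slide [-0.1  0.4 22.6] rotvec [ 0.  -0.  -0.2]
slide [-0.1  0.4 22.6] rotvec [ -0.   -0.  179.8]
```

```bash
python3 -m pendant '{"slide":[[0,0,30],[0,0,40],[0,0,40],[0,0,30],[0,0,20],[0,0,13.5],[0,0,0]],"delta_rot":[[0,0,0],[0,0,0],[0,0,0],[0,0,0],[0,0,0],[0,0,0],[0,0,0]],"grip":[1,1,1,1,1,1,1]}' 
python3 -m pendant '{"slide":[[0,0,0],[0,0,0],[0,0,0],[0,0,0],[0,0,0],[0,0,0],[0,0,0],[0,0,0]],"delta_rot":[[0,0,0],[0,0,0],[0,0,0],[0,0,0],[0,0,0],[0,0,0],[0,0,0],[0,0,0]],"grip":[-1,-1,-1,-1,-1,-1,-1,-1]}'
```

```text
t: 5.72
eef_pos: [481.5, -379.6, 48.6]
eef_rot: [[0.404, 0.915, -0.001], [0.915, -0.404, 0.001], [0.0, -0.001, -1.0]]
contact_force: [-1.6, -1.1, 0.6]
grip_width: 88.2
grasp_force: 0.0
t: 6.72
eef_pos: [481.7, -379.7, 49.1]
eef_rot: [[0.404, 0.915, -0.0], [0.915, -0.404, 0.0], [-0.0, -0.0, -1.0]]
contact_force: [0.1, 1.3, -0.6]
grip_width: 24.1
grasp_force: 30.0
```

```bash
python3 -m pendant '{"slide":[[0,0,-15],[0,0,-35],[0,0,-50],[0,0,-45],[0,0,-25],[0,0,0]],"delta_rot":[[0,0,0],[0,0,0],[0,0,0],[0,0,0],[0,0,0],[0,0,0]],"grip":[-1,-1,-1,-1,-1,-1]}' 
python3 -m pendant '{"slide":[[30,-5,0],[45,-8,0],[50,-9,0],[55,-10,0],[55,-10,0],[55,-9,0],[50,-9,0],[35,-6,0],[16.5,-3,0],[0,0,0]],"delta_rot":[[0,0,0],[0,0,0],[0,0,0],[0,0,0],[0,0,0],[0,0,0],[0,0,0],[0,0,0],[0,0,0],[0,0,0]],"grip":[-1,-1,-1,-1,-1,-1,-1,-1,-1,-1]}'
python3 -m pendant '{"slide":[[0,0,0],[0,0,0],[0,0,0],[0,0,0],[0,0,0]],"delta_rot":[[0,0,-6],[0,0,-8],[0,0,-7],[0,0,-3.3],[0,0,0]],"grip":[-1,-1,-1,-1,-1]}'
cat > look.py <<'E'
from h import *
import sys
np.set_printoptions(precision=1,suppress=True)
s=telemetry.get_state();e=np.array(s['eef_pos']);print(e,s['grip_width'],np.array(s['contact_force']))
A=np.ones((480,640),bool)
for n in('scene','top'):
    p=cams.get_image(n);save(p,f'{n}_{sys.argv[1]}.png',(230,150,430,300) if n=='top' else (260,150,460,300),4)
    for k in('catch_block','catch_face'):
        for r in models.landmark_of(p,k)[:4]:
            u=np.array(r['pixel']); 
            print(n,k,round(r['score'],2),u,'exp',proj(p,e-[0,0,49] if k=='catch_block' else e-[17,0,23]))
E
python3 look.py a
```

```text
t: 7.48
eef_pos: [482.4, -380.4, 223.0]
eef_rot: [[0.404, 0.915, 0.005], [0.915, -0.404, -0.004], [-0.002, 0.006, -1.0]]
contact_force: [-0.1, 1.0, -1.2]
grip_width: 24.2
grasp_force: 30.0
t: 8.72
eef_pos: [576.5, 6.6, 218.1]
eef_rot: [[0.403, 0.915, -0.002], [0.915, -0.403, -0.0], [-0.001, -0.001, -1.0]]
contact_force: [-0.1, 0.5, -1.4]
grip_width: 23.5
grasp_force: 30.0
t: 9.35
eef_pos: [576.5, 4.5, 218.9]
eef_rot: [[-0.005, 1.0, -0.0], [1.0, 0.005, -0.001], [-0.001, -0.0, -1.0]]
contact_force: [0.4, -0.2, -1.1]
grip_width: 24.0
grasp_force: 30.0
[576.5   4.5 218.9] 24.01215549832698 [ 0.4 -0.2 -1.1]
scene catch_block 0.96 [359.1 221.2] exp [360.  220.6]
scene catch_block 0.71 [213.9 254.4] exp [360.  220.6]
scene catch_block 0.61 [152.6 281.7] exp [360.  220.6]
scene catch_face 0.84 [356.9 207.8] exp [358.  206.3]
top catch_block 0.96 [434.4 314.7] exp [281.5 243. ]
top catch_block 0.64 [513.1 297.5] exp [281.5 243. ]
top catch_face 0.98 [435.4 314.4] exp [280.2 250.5]
top catch_face 0.81 [524.5 291.9] exp [280.2 250.5]
top catch_face 0.49 [215.6 258.6] exp [280.2 250.5]
```

```bash
python3 -m pendant '{"slide":[[0,0,20],[0,0,30],[0,0,30],[0,0,20],[0,0,10],[0,0,3],[0,0,0]],"delta_rot":[[0,0,0],[0,0,0],[0,0,0],[0,0,0],[0,0,0],[0,0,0],[0,0,0]],"grip":[-1,-1,-1,-1,-1,-1,-1]}' 
python3 look.py b
```

```text
t: 10.52
eef_pos: [577.2, 6.2, 107.1]
eef_rot: [[-0.008, 1.0, 0.001], [1.0, 0.008, -0.0], [-0.0, 0.001, -1.0]]
contact_force: [-0.3, -0.2, -0.9]
grip_width: 23.5
grasp_force: 30.0
[577.2   6.2 107.1] 23.522938484859115 [-0.3 -0.2 -0.9]
scene catch_block 0.67 [150.  279.4] exp [358.6 250.9]
scene catch_block 0.64 [356.4 247.9] exp [358.6 250.9]
scene catch_block 0.63 [213.2 254.5] exp [358.6 250.9]
scene catch_face 0.79 [216.7 248. ] exp [356.7 238.1]
scene catch_face 0.77 [354.2 238.2] exp [356.7 238.1]
scene catch_face 0.74 [143.  277.3] exp [356.7 238.1]
top catch_block 0.71 [439.5 315.1] exp [284.9 251.6]
top catch_block 0.69 [512.6 299.4] exp [284.9 251.6]
top catch_face 0.71 [435.7 310.7] exp [283.8 258.5]
top catch_face 0.68 [522.3 293. ] exp [283.8 258.5]
```

View pics/scene_b.png

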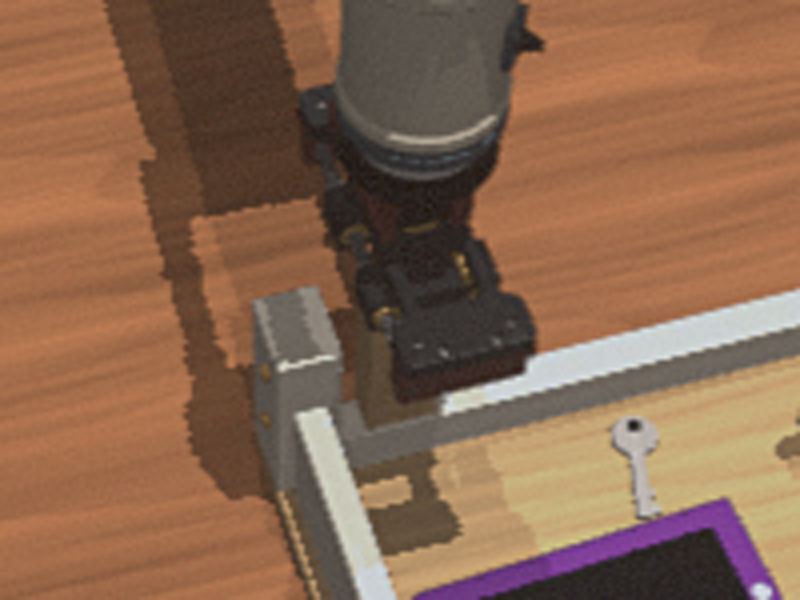

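The crop shows the gripper holding the block just over the sill, with its foot at about scene (357,255) and the latch post on its left at (334,240). There's a visible gap between them. Next I'll lower gently to contact.

```bash
python3 -m pendant '{"slide":[[0,0,2],[0,0,2],[0,0,1],[0,0,0]],"delta_rot":[[0,0,0],[0,0,0],[0,0,0],[0,0,0]],"grip":[-1,-1,-1,-1]}' 
python3 -m pendant '{"slide":[[0,0,1],[0,0,0]],"delta_rot":[[0,0,0],[0,0,0]],"grip":[-1,-1]}' 
python3 - <<'E'
from h import *
np.set_printoptions(precision=1,suppress=True)
A=np.ones((480,640),bool)
p=cams.get_image('scene');C=cloud(p,A)
k=(C[:,2]>60)&(C[:,2]<95)&(C[:,1]>-18)&(C[:,1]<30)&(abs(C[:,0]-588)<15);q=C[k]
print('back face',k.sum(),np.percentile(q[:,0],[10,50,90]),'y',np.percentile(q[:,1],[2,98]),'fit dx/dy,dx/dz',np.linalg.lstsq(np.c_[q[:,1],q[:,2],np.ones(len(q))],q[:,0],rcond=None)[0])
q=q[(q[:,1]>-8)&(q[:,1]<10)]; print(len(q),np.median(q[:,0]))
# sill's inner (back) face below top
for y0 in(-15,5,20,60,100):
    k=(C[:,2]>25)&(C[:,2]<47)&(abs(C[:,1]-y0)<10)&(abs(C[:,0]-588)<12);print('sill back',y0,k.sum(),np.median(C[k,0]))
E
```

```text
t: 11.32
eef_pos: [576.7, 6.3, 101.1]
eef_rot: [[-0.008, 1.0, -0.0], [1.0, 0.008, 0.0], [0.0, -0.0, -1.0]]
contact_force: [-0.0, -0.8, -0.9]
grip_width: 24.2
grasp_force: 30.0
t: 11.58
eef_pos: [576.8, 6.3, 101.0]
eef_rot: [[-0.008, 1.0, 0.001], [1.0, 0.008, -0.0], [-0.0, 0.001, -1.0]]
contact_force: [-3.7, 0.3, 3.8]
grip_width: 24.3
grasp_force: 30.0
back face 102 [584.3 588.8 590.4] y [-14.8  21.5] fit dx/dy,dx/dz [  0.1   0.  587.8]
43 589.4094897932503
sill back -15 43 588.5296589156388
sill back 5 47 587.9226185487555
sill back 20 40 587.9548811156865
sill back 60 45 587.4532971888094
sill back 100 45 587.6282428822512
```

```bash
python3 -m pendant '{"slide":[[0,-0.8,-1],[-4,0,0],[-5,0,0],[-3,0,0],[-1.5,0,0],[0,0,0]],"delta_rot":[[0,0,0],[0,0,0],[0,0,0],[0,0,0],[0,0,0],[0,0,0]],"grip":[-1,-1,-1,-1,-1,-1]}' 
python3 -m pendant '{"slide":[[0,0,0.8],[-0.5,0,0],[-0.5,0,0],[0,0,0]],"delta_rot":[[0,0,0],[0,0,0],[0,0,0],[0,0,0]],"grip":[-1,-1,-1,-1]}'
```

```text
t: 12.38
eef_pos: [576.1, -7.6, 101.1]
eef_rot: [[-0.008, 1.0, -0.0], [1.0, 0.008, -0.0], [-0.0, -0.0, -1.0]]
contact_force: [-0.5, -0.9, 1.0]
grip_width: 24.1
grasp_force: 30.0
t: 12.88
eef_pos: [576.1, -7.8, 101.1]
eef_rot: [[-0.008, 1.0, 0.0], [1.0, 0.008, 0.001], [0.001, 0.0, -1.0]]
contact_force: [-2.2, 2.1, 5.5]
grip_width: 23.9
grasp_force: 30.0
```

```bash
python3 -m pendant '{"slide":[[-0.5,0,0],[-0.5,0,0],[0,0,0]],"delta_rot":[[0,0,0],[0,0,0],[0,0,0]],"grip":[-1,-1,-1]}' 
python3 -m pendant '{"slide":[[-0.5,0,0],[-0.5,0,0],[0,0,0]],"delta_rot":[[0,0,0],[0,0,0],[0,0,0]],"grip":[-1,-1,-1]}'
```

```text
t: 13.25
eef_pos: [576.4, -8.6, 101.1]
eef_rot: [[-0.009, 1.0, 0.001], [1.0, 0.009, 0.001], [0.001, 0.001, -1.0]]
contact_force: [-0.5, 2.8, 5.4]
grip_width: 23.9
grasp_force: 30.0
t: 13.62
eef_pos: [576.4, -8.7, 101.1]
eef_rot: [[-0.009, 1.0, 0.001], [1.0, 0.009, 0.002], [0.002, 0.001, -1.0]]
contact_force: [-0.9, 6.5, 5.6]
grip_width: 23.9
grasp_force: 30.0
```

```bash
python3 -m pendant '{"slide":[[-0.3,0,0],[-0.3,0,0],[0,0,0],[0,0,0]],"delta_rot":[[0,0,0],[0,0,0],[0,0,0],[0,0,0]],"grip":[-1,-1,-1,-1]}' 
python3 look.py c
python3 - <<'E'
from h import *
np.set_printoptions(precision=1,suppress=True)
A=np.ones((480,640),bool)
p=cams.get_image('scene');C=cloud(p,A)
k=(C[:,2]>60)&(C[:,2]<95)&(C[:,1]>-27)&(C[:,1]<10)&(abs(C[:,0]-588)<8);q=C[k]
print('back',k.sum(),np.percentile(q[:,0],[10,50,90]),'y',np.percentile(q[:,1],[2,98]))
k=(C[:,2]>25)&(C[:,2]<47)&(C[:,1]>-24)&(C[:,1]<10)&(abs(C[:,0]-588)<8);print('sill',k.sum(),np.percentile(C[k,0],[10,50,90]))
E
```

```text
t: 14.12
eef_pos: [576.4, -8.7, 101.1]
eef_rot: [[-0.01, 1.0, 0.001], [1.0, 0.01, 0.003], [0.003, 0.001, -1.0]]
contact_force: [-1.2, 8.7, 5.1]
grip_width: 23.6
grasp_force: 30.0
[576.4  -8.7 101.1] 23.55179579538368 [-1.2  8.7  5.1]
scene catch_block 0.64 [154.6 283.1] exp [351.9 253.7]
scene catch_block 0.59 [215.1 253. ] exp [351.9 253.7]
scene catch_block 0.44 [351.6 251.6] exp [351.9 253.7]
scene catch_block 0.16 [149.6 339.2] exp [351.9 253.7]
scene catch_face 0.78 [217.  247.5] exp [350.  240.9]
scene catch_face 0.71 [146.2 278.2] exp [350.  240.9]
scene catch_face 0.51 [350.8 239.6] exp [350.  240.9]
top catch_block 0.76 [437.9 312.7] exp [292.7 252.5]
top catch_block 0.54 [511.5 295.2] exp [292.7 252.5]
top catch_face 0.89 [434.5 313. ] exp [291.8 259.4]
top catch_face 0.85 [522.  294.8] exp [291.8 259.4]
back 74 [587.4 589.  590.2] y [-26.8   7.7]
sill 78 [587.  588.4 589.6]
```

View pics/scene_c.png

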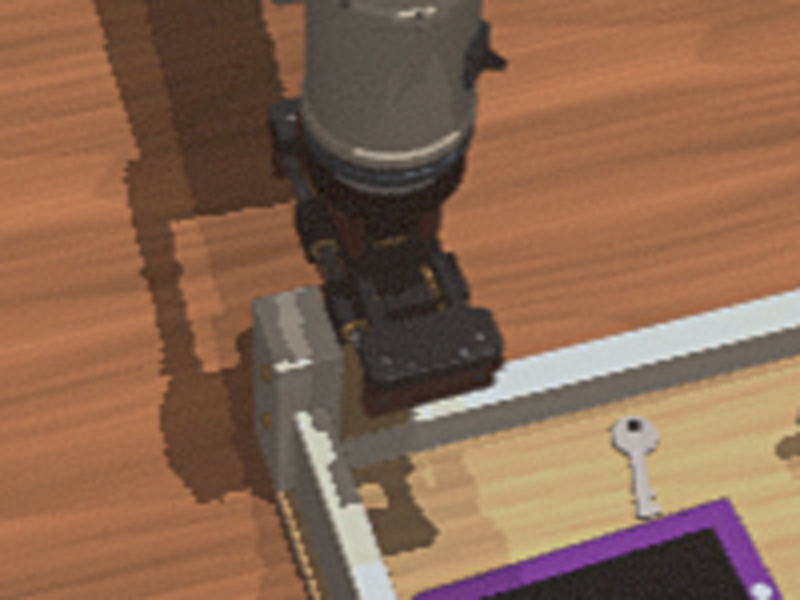

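View pics/top_c.png

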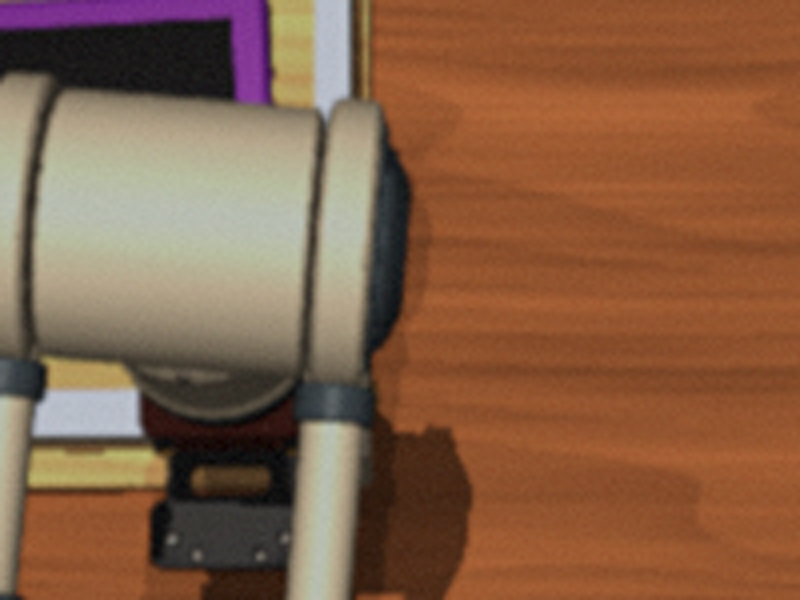

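The crops show the block's side against the post at scene (346,242), its foot on the sill, and its back within about 0.6 mm of the sill's edge. I'll ease the downward load a little and bring the side push up to about 10–11 N.

```bash
python3 -m pendant '{"slide":[[0,0,-0.3],[-0.3,0,0],[-0.2,0,0],[0,0,0],[0,0,0],[0,0,0]],"delta_rot":[[0,0,0],[0,0,0],[0,0,0],[0,0,0],[0,0,0],[0,0,0]],"grip":[-1,-1,-1,-1,-1,-1]}' 
```

```text
t: 15.22
eef_pos: [576.4, -8.7, 101.1]
eef_rot: [[-0.01, 1.0, 0.001], [1.0, 0.01, 0.004], [0.004, 0.001, -1.0]]
contact_force: [-0.4, 10.2, 4.8]
grip_width: 23.9
grasp_force: 30.0
```

```bash
python3 -m pendant '{"slide":[[-0.1,0,0],[0,0,0],[0,0,0],[0,0,0]],"delta_rot":[[0,0,0],[0,0,0],[0,0,0],[0,0,0]],"grip":[-1,-1,-1,-1]}' && python3 -c "
from workcell import close_job,telemetry
s=telemetry.get_state();print(s['contact_force'],s['qd'])
print(close_job())"
```

```text
t: 15.72
eef_pos: [576.4, -8.7, 101.1]
eef_rot: [[-0.01, 1.0, 0.001], [1.0, 0.01, 0.004], [0.004, 0.001, -1.0]]
contact_force: [-0.1, 9.7, 5.4]
grip_width: 23.8
grasp_force: 30.0
[-0.14587737  9.68772567  5.38059164] [-0.02148875  0.08251079  0.08023691 -0.02705366  0.11617508  0.03569844]
the job is handed in; nothing more can be done
None
```

The job is handed in at 15.7 s: the catch block stands upright on the sill, magnet towards the robot, back edge measured within about 0.6 mm of flush, and is still held against the latch post with about 10 N at the wrist (sill friction may take 1–2 N of that); nothing else was handled.

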